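# Slide the low casting out of the row and under the inspection head

### The arm

A 6-joint arm with a two-finger parallel gripper is mounted at the origin on the work surface. World frame = base frame: x ahead of the robot, y to its left, z up, the work surface at z = 0. Lengths are in m, angles in rad, forces in N, time in s.
With the tool pointing down it reaches from about 0.375 to 0.9 m from the base axis. Payload 3.1 kg.
Tool frame: the origin (TCP) lies midway between the tips of the shut fingers; the grasp point (between the pads) lies 19 mm behind it; x points along the fingers, y is the direction in which the jaws open and shut, and the axes are right-handed (so a half turn about x gives the same grasp; the last joint's range is limited). The gripper opens to 87 mm and grips with 3 to 60 N. Pads are 19 mm wide; open, the fingers measure 117 mm over their backs; the gripper's body (75 mm by 190 mm) begins 51 mm behind the grasp point.
Start: joints at [0.952, 0.527, 1.433, -0, 1.181, -0.178], TCP at [0.267, 0.565, 0.223] pointing down, gripper open.
Joint ranges: [-3.08, 3.08], [-0.75, 2.2], [0.22, 2.44], [-1.43, 4.57], [0, 2.65], [-2.85, 2.85]. Speed limits (rad/s): [2.79, 2.79, 3.14, 3.14, 3.14, 3.14].

### API

Orientations are given as a unit quaternion [x, y, z, w].
In Python, from rig import get_obs, imaging, robot gives the robot as it stands.
- The arm moves only by the shell command python3 -m inch 'ROWS' [FORCE]. ROWS is JSON, a list of rows, each a list of 3 entries, a list of its own where there are three numbers: the finger opening in mm, from 0 to 87, then the shift along the tool's x, y, z in mm, then the turn, a rotation vector about the tool's x, y, z in degrees. In form: [[grip, [dx, dy, dz], [wx, wy, wz]], ...]. A call has 1 to 12 rows; each row shifts and turns the pose as measured when the row begins, along the tool's axes as they then stand; what a row does not reach is not made up. A row lasts 1/8 s, in which the tool goes at most 62.5 mm and 10.7 degrees, less where a joint would pass 70% of its speed; a pose out of reach is approached as far as the arm can. A call with a gripper value outside its range is refused whole. The fingers move at their own pace and stop on an object; FORCE is the grip in N (left out, the last holds). Time passes only in rows, so rows that do not move let the fingers close. It gives the time, the measured TCP pose, the force and the opening at its end, in the units of the state.
- get_obs(): the state, without advancing time (a new reading comes with each control period).
- imaging.camera(name): name is "side" or "top" or "wrist"; returns the picture (420x560x3 uint8, red, green, blue); there is no depth.
- imaging.camera_params(name): a dict with "camera_matrix" (3x3 intrinsics, pixels), "k1" (the pictures are not rectified: a ray, as slopes to the right and down, at radius r is drawn at 1 + k1 r^2 times it, then the intrinsics apply), "xyz" and "rotation" of the camera in the world. Camera axes: x right, y down, z forward; pixel columns grow to the right and rows downward; lengths in m; the calibration is good to about 2 mm. A picture is of the moment at which its call begins: read the wrist's pose just before it. camera_params takes no time and is no camera call; for the wrist camera it gives the pose at the moment of the call.
- robot.hand_in(): hands the job in, once; it reports no verdict.
Trained networks look in the newest picture that a camera, given by its name, has taken for a name from the list of things; names that differ only in an ending like _2 or _b are one class to them, and where a whole thing is asked for, a point or a joint stands for the part that bears it (a point fixed in the world has none). Each returns a list of dicts, best first, with "confidence" (0 to 1); they miss things now and then, are a little off and sometimes report something else, mostly with a low value. They report only what shows in the picture. A call takes as long as a camera call.
- imaging.cut_out(camera, target): "pixels" (420x560 bool, what is visible of it) and "box" ([centre column, centre row, width, height] in pixels, round what is visible of it).
- imaging.tip_of(camera, target): "pixel" ([column, row] in pixels: a listed point, or the origin of a listed thing).
The state is a dict: "time": time; "q": joint angles; "joint_velocities": joint speeds; "joint_torque": joint torques, N m; "position": TCP position; "tool_rot": TCP orientation; "ft_force": force on the tool from outside, world axes, zero at the start; "moment": the same for the moment, N m; "grip_width": finger opening in m.
Only numpy, scipy, OpenCV 4.12 (cv2) and the standard library are available. Lean on these libraries where they do the work, as an engineer would, in place of code of your own. Each camera call takes 0.05 s, during which the arm holds its last target. There are 200 camera calls.

### The job

Three lidded tins and one low round casting stand in a touching row on the bench. Push the casting out of the row without shifting the tins, then slide it on over the bench, flat all the way, until it stands centred under the round inspection head on the retort stand; let go of it and leave the tins, the jar and the screwdriver where they are, and do not knock the stand.

Things in the scene. Friction and masses are not known exactly. Their poses are not given: they have to be found in the camera images.
- casting_center (a point): Low round aluminium casting, loose, about 0.2 kg: a disc 58 mm in diameter and 26 mm high with a 36 mm round boss on top, 32 mm high in all. It is the only piece of the row without a lid and the lowest. The point is on its axis, 16 mm above its underside; z is up.
- tin_a_center (a point): One of three alike lidded round metal tins, loose, about 0.25 kg, 58 mm in diameter and 44 mm high, standing upright. The point is its centre, 22 mm above the bench. Tins and casting stand in one straight row, centres 58 mm apart, running roughly along y; the casting has a tin on one side or both. Both long sides of the row are free.
- tin_b_center (a point): One of three alike lidded round metal tins, loose, about 0.25 kg, 58 mm in diameter and 44 mm high, standing upright. The point is its centre, 22 mm above the bench. Tins and casting stand in one straight row, centres 58 mm apart, running roughly along y; the casting has a tin on one side or both. Both long sides of the row are free.
- tin_c_center (a point): One of three alike lidded round metal tins, loose, about 0.25 kg, 58 mm in diameter and 44 mm high, standing upright. The point is its centre, 22 mm above the bench. Tins and casting stand in one straight row, centres 58 mm apart, running roughly along y; the casting has a tin on one side or both. Both long sides of the row are free.
- head_spot (a point): Point on the bench straight below the axis of the inspection head, about 0.23 m beyond the row. The head is a fixed upright black cylinder, 72 mm in diameter (74 mm at a ring low on it), underside 48 mm above the bench, top at 110 mm; a grey 56 mm cylinder on it reaches 150 mm. Only the row stands on the robot's side of it; the place under it is free. z is up, x points away from the robot to the stand's upright.
- stand: The fixed retort stand that carries the head; origin and axes as head_spot. At 135 mm height a 10 mm rod along x joins the head to the upright, 12 mm thick and 370 mm high, at x = 170 mm. Foot plate 12 mm thick, 130 mm (x) by 200 mm, its near edge at x = 90 mm.
- casting: The same low casting; origin at the centre of its underside, z up.
- jar: Bystander: amber glass jar with black cap, 56 mm in diameter, 85 mm high, beside the head on its +y side; origin at the centre of its underside.
- driver: Bystander: screwdriver with orange handle, 190 mm long, lying on the bench on the -y side; origin under its middle, x along its length towards the tip.

How it is judged:
By the outcome, as a careful person would: the job done as asked, in the order asked, and still so for the second after the job is handed in, with the robot touching nothing.
It also fails if it takes over 67 s, if anything falls off the work surface, if the arm or the gripper's body presses on something with over 40 N, if the wrist force passes 120 N, or if a joint passes its speed limit or range.

## Working session

There is one attempt and no reset: what is moved stays moved. The work goes in short steps, Python scripts to look and compute and a shell command to move; the robot and the scene stay as the last step left them, time stands still between calls to the robot, and variables do not carry over. Pictures are saved under pics/ and viewed, about 8 in all and at most 12, crops included, and the job is handed in when it is done.

```bash
ls; mkdir -p pics; cat > h.py <<'E'
import numpy as np, cv2
from rig import get_obs, imaging, robot
from scipy.spatial.transform import Rotation as R
def P(c):
    p=imaging.camera_params(c); r=np.array(p["rotation"])
    if r.shape!=(3,3): r=R.from_quat(r.ravel()).as_matrix()
    return np.array(p["camera_matrix"]),p["k1"],np.array(p["xyz"]),r
def ray(c,px,z,p=None):
    K,k,t,r=p or P(c); d=(np.array(px,float)-K[:2,2])/[K[0,0],K[1,1]]
    u=d.copy()
    for _ in range(20): u=d/(1+k*(u@u))
    v=r@np.array([*u,1]); return t+v*(z-t[2])/v[2]
def proj(c,X,p=None):
    K,k,t,r=p or P(c); v=r.T@(np.array(X)-t); u=v[:2]/v[2]; u=u*(1+k*(u@u)); return u*[K[0,0],K[1,1]]+K[:2,2]
def save(im,n): cv2.imwrite("pics/"+n,cv2.cvtColor(im,cv2.COLOR_RGB2BGR))
E
cat > a.py <<'E'
from h import *
np.set_printoptions(precision=4,suppress=True)
print(get_obs())
Z={"casting_center":.016,"tin_a_center":.022,"head_spot":0,"jar":0,"driver":0,"stand":0,"casting":0}
for c in("top","side"):
    im=imaging.camera(c); save(im,c+"0.png"); print(c,P(c)[2:])
    for n,z in Z.items():
        for d in imaging.tip_of(c,n)[:4]: print(c,n,round(d["confidence"],2),np.round(d["pixel"],1),ray(c,d["pixel"],z)[:2])
E
python3 a.py
```

```text
pics
{'time': 0.0, 'q': array([ 0.9515,  0.5284,  1.4339, -0.    ,  1.1813, -0.1785]), 'joint_velocities': array([-0.0002,  0.0007, -0.0004,  0.0014, -0.0015, -0.001 ]), 'joint_torque': array([  0.0005, -44.0035, -17.6595,   0.0633,   0.0583,  -0.0002]), 'position': array([0.2662, 0.5647, 0.2216]), 'tool_rot': array([ 0.1539,  0.6903, -0.1552,  0.6897]), 'ft_force': array([ 0.1286, -0.2099,  0.377 ]), 'moment': array([0.0339, 0.0039, 0.0046]), 'grip_width': 0.08679267072996687}
top (array([0.5601, 0.0142, 1.056 ]), array([[ 0.0204, -0.9997,  0.0149],
       [-0.9997, -0.0202,  0.0126],
       [-0.0123, -0.0152, -0.9998]]))
top casting_center 0.71 [342.1 264.5] [ 0.4646 -0.1235]
top tin_a_center 0.75 [286.8 266.1] [0.4589 0.0002]
top jar 0.58 [227.7 155.8] [0.7056 0.14  ]
top driver 0.56 [446.9 200.2] [ 0.614  -0.3612]
top casting 0.8 [338.  264.4] [ 0.4631 -0.1163]
side (array([0.5101, 0.6809, 0.915 ]), array([[-0.9919, -0.0942,  0.0855],
       [-0.1269,  0.7779, -0.6155],
       [-0.0085, -0.6213, -0.7835]]))
side casting_center 0.55 [345.6 183.2] [ 0.4579 -0.1116]
side tin_a_center 0.85 [343.  217.3] [0.4597 0.0011]
side jar 0.85 [233.2 260. ] [0.6994 0.1355]
side driver 0.8 [296.1 115.6] [ 0.6112 -0.3696]
side stand 0.84 [254.4 190. ] [ 0.6855 -0.0752]
side casting 0.69 [343.1 184.1] [ 0.4632 -0.1219]
side casting 0.67 [342.3 193.1] [ 0.4638 -0.0917]
```

View pics/top0.png

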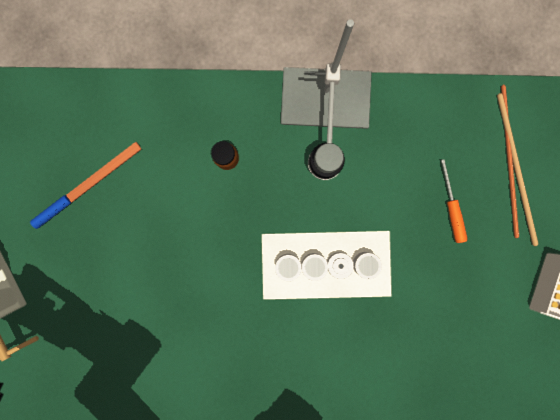

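View pics/side0.png

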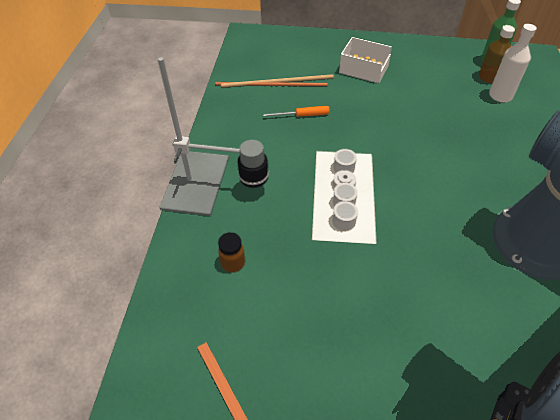

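The top view shows the row at pixel row 266: tins at columns 288, 315 and 368, casting at 341. The head is at about (327,158). The side view agrees.

```bash
cat >> h.py <<'E'
def hull(c,xy,parts,p):
    a=np.linspace(0,2*np.pi,60); pts=[proj(c,[xy[0]+r*np.cos(t),xy[1]+r*np.sin(t),z],p) for r,z0,z1 in parts for z in(z0,z1) for t in a]
    return cv2.convexHull(np.array(pts,np.float32))
def cen(h): m=cv2.moments(h); return np.array([m["m10"],m["m01"]])/m["m00"]
def fit(c,mask,xy,parts,p):
    from scipy.optimize import least_squares
    ys,xs=np.nonzero(mask); t=np.array([xs.mean(),ys.mean()])
    return least_squares(lambda q:cen(hull(c,q,parts,p))-t,xy,diff_step=1e-3).x
E
cat > b.py <<'E'
from h import *
np.set_printoptions(precision=4,suppress=True)
for c in("top","side"):
    im=imaging.camera(c); p=P(c); o=cv2.resize(im,None,fx=4,fy=4,interpolation=cv2.INTER_CUBIC)
    def dr(h,col): cv2.polylines(o,[np.int32(h*4+1.5)],True,col,1)
    for n,r in(("tin_a_center",[(.029,0,.044)]),("casting",[(.029,0,.026),(.018,.026,.032)])):
        for d in imaging.cut_out(c,n)[:5]:
            b=d["box"]; x=fit(c,d["pixels"],ray(c,b[:2],.02)[:2],r,p); print(c,n,round(d["confidence"],2),np.round(b,1),x); dr(hull(c,x,r,p),(255,0,0))
    # grey cylinder: low saturation bright blob at the head
    g=np.int32(im); 
    for q0 in ([(329,155)] if c=="top" else [(252,150)]):
        print(c,"greytop z.15",ray(c,q0,.15,p)[:2])
        x=ray(c,q0,.15,p)[:2]
        for r,z in((.028,.15),(.036,.11),(.036,.048)): dr(hull(c,x,[(r,z,z)],p),(255,255,0))
    for d in imaging.cut_out(c,"stand")[:2]: print(c,"stand",round(d["confidence"],2),d["box"])
    (u,v)=(290,130) if c=="top" else (225,130)
    w,hh=(110,150)if c=="top" else(160,110)
    crop=o[v*4:(v+hh)*4,u*4:(u+w)*4]; save(crop,c+"1.png")
E
python3 b.py; python3 - <<'E'
import cv2,numpy as np
E
```

```text
top tin_a_center 0.68 [287.2 268.2  28.3  28. ] [ 0.4572 -0.0012]
top tin_a_center 0.19 [326.9  99.6  93.3 157.1] [ 0.8206 -0.0814]
top casting 0.62 [339.9 266.1  32.5  28.9] [ 0.4624 -0.1183]
top greytop z.15 [ 0.6902 -0.0763]
top stand 0.95 [325.6, 99.2, 92.8, 155.7]
side tin_a_center 0.83 [343.9 217.9  29.1  28.6] [ 0.4564 -0.0023]
side casting 0.58 [345.8 179.   25.1  22.2] [ 0.4635 -0.1334]
side greytop z.15 [ 0.6817 -0.0683]
side stand 0.84 [214.1, 136.4, 114.1, 160.4]
```

View pics/top1.png

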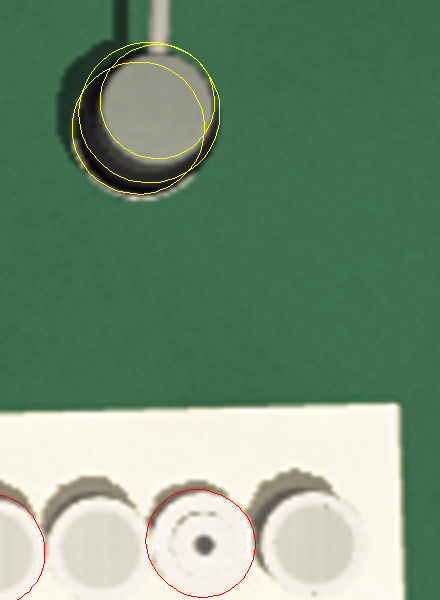

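View pics/side1.png

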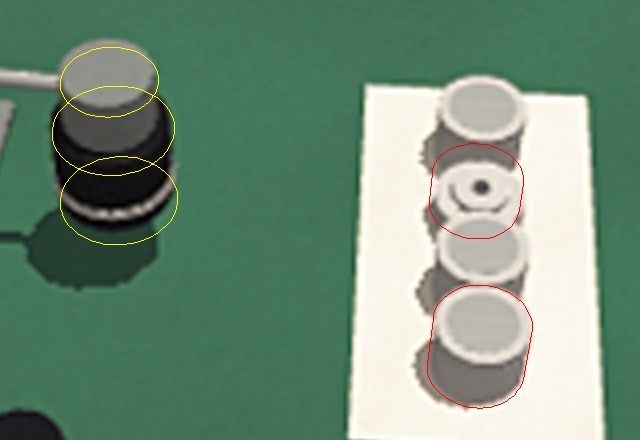

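Both crops: the dimple on the casting's boss is at full-image (340.6,265.9) in the top view. Lid centres are near (314.6,265.6) and (368.4,264.9). The grey head top is at (328.9,155.9) in the top view and about (251.5,148.3) in the side view. The red fits sit well, except that the casting's side-view mask is partly hidden.

```bash
python3 - <<'E'
from h import *
np.set_printoptions(precision=4,suppress=True)
f=lambda c,q,o:(o[0]+(q[0]-1.5)/4,o[1]+(q[1]-1.5)/4)
T=(290,130);S=(225,130)
for n,c,q,o,z in(("cast","top",(204,545),T,.030),("tinmid","top",(100,544),T,.044),("tinfar","top",(315,541),T,.044),("head","top",(157,105),T,.15),
 ("cast","side",(481,187),S,.030),("tinmid","side",(484,247),S,.044),("tinfar","side",(482,107),S,.044),("tinnear","side",(482,325),S,.044),("head","side",(107,74),S,.15),("headbot","side",(116,187),S,.048)):
    print(n,c,ray(c,f(c,q,o),z)[:2])
o=get_obs(); print(R.from_quat(o["tool_rot"]).as_matrix())
E
```

```text
cast top [ 0.4627 -0.1185]
tinmid top [ 0.4634 -0.0601]
tinfar top [ 0.4675 -0.177 ]
head top [ 0.6885 -0.0761]
cast side [ 0.4615 -0.1218]
tinmid side [ 0.4583 -0.0609]
tinfar side [ 0.4646 -0.1779]
tinnear side [ 0.4569 -0.0014]
head side [ 0.6841 -0.0741]
headbot side [ 0.6853 -0.0786]
[[ 0.      0.4267  0.9044]
 [ 0.      0.9044 -0.4267]
 [-1.      0.      0.    ]]
```

```bash
python3 -m inch '[[14,[0,-46,37],[0,0,0]],[14,[0,-46,37],[0,0,0]],[14,[0,-46,37],[0,0,0]],[14,[0,-46,37],[0,0,0]],[14,[0,-46,37],[0,0,0]],[14,[0,-46,37],[0,0,0]],[14,[0,-46,37],[0,0,0]],[14,[0,-46,37],[0,0,0]],[14,[0,-46,37],[0,0,0]],[14,[0,-46,37],[0,0,0]],[14,[0,-46,37],[0,0,0]],[14,[0,-46,37],[0,0,0]]]' 20
cat > w.py <<'E'
# usage: w.py x y z yawdeg pitchdeg : shift in tool axes (mm) and rotvec (deg)
from h import *; import sys
np.set_printoptions(precision=2,suppress=True)
x,y,z,yaw,pit=map(float,sys.argv[1:6])
o=get_obs(); M=R.from_quat(o["tool_rot"])
D=np.array([[0,0,1],[0,1,0],[-1,0,0.]])  # down, z tool = +x
T=R.from_euler('z',yaw,degrees=True)*R.from_euler('y',-pit,degrees=True)*R.from_matrix(D)
m=M.as_matrix()
print("t",o["time"],"pos",o["position"]*1e3,"F",o["ft_force"],"w",o["grip_width"]*1e3)
print("yaw",np.degrees(np.arctan2(m[1,1],m[0,1]))-90,"xaxis",m[:,0])
print("shift",M.inv().apply([x,y,z]-o["position"]*1e3),"turn",np.degrees((M.inv()*T).as_rotvec()))
E
python3 w.py 404 -122 150 2.9 0
```

```text
time: 2.7
position: [0.4439, -0.1387, 0.2246]
tool_rot: [0.155, 0.685, -0.149, 0.696]
ft_force: [0.5, 0.6, 0.6]
grip_width: 0.0142
t 2.7 pos [ 443.92 -138.73  224.6 ] F [0.48 0.61 0.58] w 14.249436877946916
yaw -24.77995273677928 xaxis [ 0.02  0.   -1.  ]
shift [ 73.94  -2.39 -44.33] turn [-27.68   0.97  -0.44]
```

```bash
python3 -m inch '[[14,[0,-1,-20],[-9.3,0.3,0]],[14,[0,-1,-12],[-9.3,0.3,0]],[14,[0,0,-12],[-9.3,0.3,0]],[14,[0,0,0],[0,0,0]]]' 20
cat > c.py <<'E'
from h import *
np.set_printoptions(precision=4,suppress=True)
c="wrist"; p=P(c); im=imaging.camera(c); save(im,"w1.png")
print(p[2:])
for n,z in(("casting_center",.016),("tin_a_center",.022),("head_spot",0)):
    for d in imaging.tip_of(c,n)[:4]: print(n,round(d["confidence"],2),np.round(d["pixel"],1),ray(c,d["pixel"],z,p)[:2])
for n,r in(("tin_a_center",[(.029,0,.044)]),("casting",[(.029,0,.026),(.018,.026,.032)])):
    for d in imaging.cut_out(c,n)[:5]:
        b=d["box"]; print(n,round(d["confidence"],2),np.round(b),fit(c,d["pixels"],ray(c,b[:2],.02,p)[:2],r,p))
E
python3 c.py; python3 w.py 404 -122 150 2.9 0
```

```text
time: 3.2
position: [0.4033, -0.1345, 0.2247]
tool_rot: [-0.02, 0.704, 0.022, 0.709]
ft_force: [0.1, 0.4, -1.2]
grip_width: 0.0142
(array([ 0.3307, -0.1387,  0.3871]), array([[-0.06  ,  0.961 ,  0.27  ],
       [ 0.9982,  0.0571,  0.0187],
       [ 0.0026,  0.2706, -0.9627]]))
casting_center 0.86 [287.5 230. ] [ 0.4628 -0.1152]
tin_a_center 0.66 [377.  232.6] [ 0.4576 -0.0032]
head_spot 0.54 [333.4 240. ] [ 0.479  -0.0521]
tin_a_center 0.8 [380. 224.  56.  34.] [ 0.4468 -0.0027]
casting 0.91 [285. 231.  47.  51.] [ 0.4592 -0.1207]
t 3.5 pos [ 404.33 -134.68  224.66] F [-0.15  0.09  0.42] w 13.79925346212241
yaw 3.485386226595878 xaxis [ 0.01  0.   -1.  ]
shift [74.69 12.48 -0.14] turn [ 0.58  0.45 -0.16]
```

View pics/w1.png

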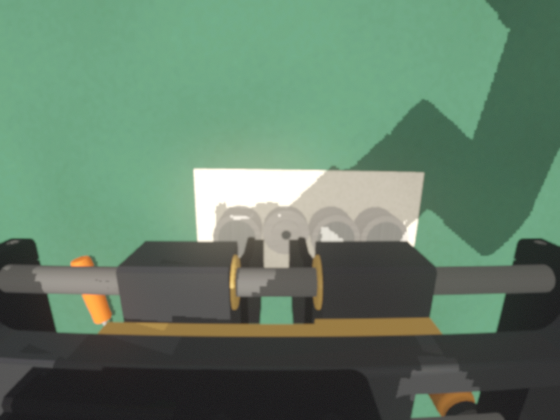

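The wrist view shows the dimple at about (286,235), just beyond the fingertips. The fingers are centred on column 277.

```bash
python3 - <<'E'
from h import *
c="wrist";print(ray(c,(286.3,235),.03), ray(c,(239,219),.044), ray(c,(333,222),.044))
E
python3 w.py 404 -122 100 2.9 0
python3 -m inch '[[14,[37,6,-1],[0.6,0.4,0]],[14,[37,6,0],[0,0,0]],[14,[50,0,0],[0,0,0]],[14,[0,0,0],[0,0,0]]]'
python3 w.py 404 -122 11 2.9 0
```

```text
[ 0.4654592  -0.11727197  0.03      ] [ 0.44391395 -0.17407651  0.044     ] [ 0.44092166 -0.06510586  0.044     ]
t 3.5 pos [ 404.33 -134.68  224.66] F [-0.15  0.09  0.42] w 13.79925346212241
yaw 3.485386226595878 xaxis [ 0.01  0.   -1.  ]
shift [124.69  12.34  -0.53] turn [ 0.58  0.45 -0.16]
time: 4.0
position: [0.4071, -0.1239, 0.0986]
tool_rot: [-0.017, 0.705, 0.017, 0.709]
ft_force: [-0.4, -0.1, -0.1]
grip_width: 0.0142
t 4.0 pos [ 407.15 -123.88   98.64] F [-0.36 -0.13 -0.07] w 14.22878399085545
yaw 2.766882858961793 xaxis [ 0.01 -0.   -1.  ]
shift [87.62  2.14 -3.6 ] turn [-0.13  0.36  0.07]
```

```bash
python3 -m inch '[[14,[45,1,-3],[0,0.3,0]],[14,[30,1,0],[0,0,0]],[14,[10,0,0],[0,0,0]],[14,[2,0,0],[0,0,0]]]'
python3 w.py 424 -121 11 2.9 0
python3 - <<'E'
from h import *
for c,(u,v,w,h) in(("top",(280,215,110,75)),("side",(290,130,110,100))):
    im=imaging.camera(c); save(cv2.resize(im[v:v+h,u:u+w],None,fx=5,fy=5,interpolation=cv2.INTER_CUBIC),c+"2.png")
a=cv2.imread("pics/top2.png");b=cv2.imread("pics/side2.png")[:375]
cv2.imwrite("pics/m2.png",cv2.resize(np.vstack([a,b]),None,fx=.79,fy=.79))
E
```

```text
time: 4.5
position: [0.4117, -0.1262, 0.0156]
tool_rot: [-0.02, 0.702, 0.013, 0.712]
ft_force: [-0.8, 0.4, -1.1]
grip_width: 0.0137
t 4.5 pos [ 411.73 -126.22   15.63] F [-0.83  0.43 -1.12] w 13.71758020635801
yaw 2.7352185506590416 xaxis [ 0.01 -0.01 -1.  ]
shift [ 4.76  4.68 12.44] turn [-0.16  0.82  0.6 ]
```

View pics/m2.png

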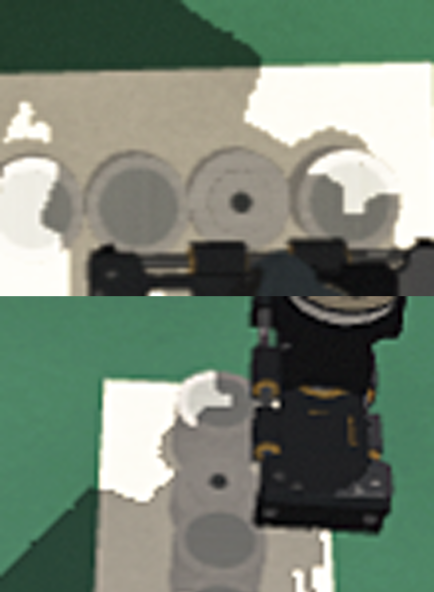

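The picture shows the row undisturbed, with the gripper close behind the casting. Next I correct y and height.

```bash
python3 -m inch '[[14,[2,3,0],[0,0.6,0.5]],[14,[2,1.5,0],[0,0,0]],[14,[0,0,0],[0,0,0]]]'
python3 w.py 424 -121 11 2.9 0
```

```text
time: 4.97
position: [0.4129, -0.1222, 0.0139]
tool_rot: [-0.018, 0.704, 0.016, 0.71]
ft_force: [0.3, 0.2, -0.2]
grip_width: 0.0141
t 4.975 pos [ 412.92 -122.18   13.91] F [ 0.26  0.16 -0.22] w 14.149459894984588
yaw 2.7470959802891315 xaxis [ 0.01 -0.   -1.  ]
shift [ 2.99  0.66 11.1 ] turn [-0.15  0.43  0.24]
```

```bash
python3 -m inch '[[14,[1,0.3,5],[0,0.3,0]],[14,[1,0.2,5],[0,0,0]],[14,[0,0,5],[0,0,0]],[14,[0,0,5],[0,0,0]],[14,[0,0,5],[0,0,0]]]'
python3 w.py 470 -118.5 12 2.9 0
```

```text
time: 5.6
position: [0.437, -0.1192, 0.0117]
tool_rot: [-0.018, 0.708, 0.017, 0.706]
ft_force: [-3.0, 0.4, 1.5]
grip_width: 0.0142
t 5.6 pos [ 437.04 -119.2    11.73] F [-2.96  0.45  1.5 ] w 14.239050662067333
yaw 2.7749237846039705 xaxis [-0. -0. -1.]
shift [-0.37 -0.89 32.95] turn [-0.13 -0.18  0.09]
```

```bash
python3 -m inch '[[14,[0,-0.3,6],[0,0,0]],[14,[0,-0.3,6],[0,0,0]],[14,[0,-0.2,6],[0,0,0]],[14,[0,0,6],[0,0,0]],[14,[0,0,6],[0,0,0]],[14,[0,0,6],[0,0,0]]]'
python3 w.py 500 -117 12 2.9 0
```

```text
time: 6.35
position: [0.4742, -0.1175, 0.0116]
tool_rot: [-0.017, 0.709, 0.017, 0.705]
ft_force: [-2.4, -0.4, 2.7]
grip_width: 0.0141
t 6.35 pos [ 474.22 -117.54   11.61] F [-2.41 -0.36  2.71] w 14.071252218045489
yaw 2.789897418115217 xaxis [-0.01 -0.   -1.  ]
shift [-0.54 -0.71 25.77] turn [-0.11 -0.32  0.01]
```

```bash
python3 -m inch '[[14,[0,-0.3,7],[0,-0.3,0]],[14,[0,-0.3,7],[0,0,0]],[14,[0,0,7],[0,0,0]],[14,[0,0,7],[0,0,0]],[14,[0,0,7],[0,0,0]],[14,[0,0,7],[0,0,0]],[14,[0,0,7],[0,0,0]],[14,[0,0,0],[0,0,0]],[14,[0,0,-7],[0,0,0]],[14,[0,0,-7],[0,0,0]],[14,[0,0,0],[0,0,0]]]'
python3 w.py 512 -117 14 15 0
python3 - <<'E'
from h import *
np.set_printoptions(precision=4,suppress=True)
for c in("top","side"):
    im=imaging.camera(c);p=P(c); save(im,c+"3.png")
    for d in imaging.tip_of(c,"casting_center")[:2]: print(c,d["confidence"],d["pixel"],ray(c,d["pixel"],.016)[:2])
    for d in imaging.cut_out(c,"casting")[:2]: print(c,d["confidence"],d["box"],fit(c,d["pixels"],(.56,-.115),[(.029,0,.026),(.018,.026,.032)],p))
a=cv2.imread("pics/top3.png")[120:290,260:400];b=cv2.imread("pics/side3.png")[110:240,210:400]
f=lambda i:cv2.resize(i,(int(i.shape[1]*3.0),int(i.shape[0]*3.0)),interpolation=cv2.INTER_CUBIC)
a,b=f(a)[:,:400],f(b)
b=np.vstack([b,np.zeros((max(0,a.shape[0]-b.shape[0]),b.shape[1],3),np.uint8)])[:a.shape[0]]
cv2.imwrite("pics/m3.png",cv2.resize(np.hstack([a,b]),None,fx=.8,fy=.8))
E
```

```text
time: 7.72
position: [0.5145, -0.1171, 0.0114]
tool_rot: [-0.018, 0.705, 0.016, 0.709]
ft_force: [-0.2, -0.1, -0.3]
grip_width: 0.0143
t 7.725 pos [ 514.46 -117.08   11.43] F [-0.18 -0.07 -0.31] w 14.270544450368934
yaw 2.768625406023105 xaxis [ 0.01 -0.   -1.  ]
shift [-2.58  0.19 -2.44] turn [-12.23   0.28   0.16]
top 0.51 [338.7, 218.5] [ 0.5673 -0.114 ]
top 0.68 [338.3, 214.9, 26.4, 19.5] [ 0.5776 -0.1076]
top 0.34 [289.6, 268.2, 27.4, 28.1] [ 0.4575 -0.002 ]
side 0.31 [342.9, 217.2] [ 0.4596 -0.0037]
side 0.63 [302.1, 179.3, 22.1, 25.0] [ 0.5699 -0.1139]
```

View pics/m3.png

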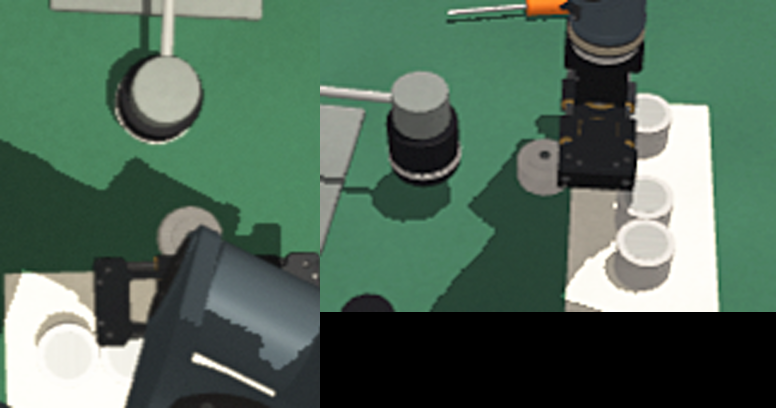

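The casting is clear of the row at about (0.567,-0.1145) and the tins stand as before. Next I yaw towards the head.

```bash
python3 -m inch '[[24,[-1,-7,0],[-8,0.2,0]],[24,[-1,-6,3],[-7,0,0]],[24,[0,0,0],[0,0,0]],[24,[0,0,0],[0,0,0]]]'
python3 w.py 529 -127 13 18 0;
```

```text
time: 8.52
position: [0.5203, -0.1295, 0.0136]
tool_rot: [-0.112, 0.697, 0.11, 0.699]
ft_force: [-0.6, 0.0, 0.3]
grip_width: 0.0237
t 8.525 pos [ 520.33 -129.52   13.57] F [-0.55  0.05  0.34] w 23.710213465076432
yaw 18.113823722568995 xaxis [ 0. -0. -1.]
shift [ 0.59 -0.3   9.02] turn [0.11 0.11 0.21]
```

```bash
python3 -m inch '[[24,[0,0,5],[0,0,0]],[24,[0,0,6],[0,0,0]],[24,[0,0,7],[0,0,0]],[24,[0,0,7],[0,0,0]],[24,[0,0,7],[0,0,0]],[24,[0,0,7],[0,0,0]],[24,[0,0,7],[0,0,0]],[24,[0,0,7],[0,0,0]],[24,[0,0,7],[0,0,0]],[24,[0,0,0],[0,0,0]]]'
python3 w.py 610 -101 13 18 0; python3 w.py 580 -110 13 18 45
python3 - <<'E'
from h import *
c="side"; im=imaging.camera(c); p=P(c); save(im,"side4.png")
for d in imaging.cut_out(c,"casting")[:2]: print(d["confidence"],d["box"],fit(c,d["pixels"],(.62,-.1),[(.029,0,.026),(.018,.026,.032)],p))
E
```

```text
time: 9.78
position: [0.5797, -0.1084, 0.0133]
tool_rot: [-0.112, 0.699, 0.11, 0.698]
ft_force: [0.5, -1.0, -0.6]
grip_width: 0.0241
t 9.775 pos [ 579.73 -108.38   13.31] F [ 0.5  -1.01 -0.64] w 24.10021384264458
yaw 18.063918841723307 xaxis [-0. -0. -1.]
shift [ 0.28 -2.37 31.07] turn [ 0.06 -0.07  0.08]
t 9.775 pos [ 579.73 -108.38   13.31] F [ 0.5  -1.01 -0.64] w 24.10021384264458
yaw 18.063918841723307 xaxis [-0. -0. -1.]
shift [ 0.32 -1.62 -0.24] turn [  0.09 -45.07   0.05]
0.81 [281.2, 184.1, 22.4, 27.2] [ 0.61772056 -0.09183673]
```

```bash
python3 -m inch '[[24,[-2,0,-6],[0,0,0]],[24,[0,-1,0],[0,-10,0]],[24,[0,-0.6,0],[0,-10,0]],[24,[0,0,0],[0,-10,0]],[24,[0,0,0],[0,0,0]]]'
python3 w.py 612 -100 14 18 30
```

```text
time: 10.5
position: [0.6184, -0.0943, 0.0549]
tool_rot: [-0.079, 0.558, 0.109, 0.819]
ft_force: [0.3, -0.2, 0.2]
grip_width: 0.0237
t 10.5 pos [618.43 -94.29  54.94] F [ 0.35 -0.17  0.22] w 23.741759149932466
yaw 15.464006931039535 xaxis [ 0.35  0.09 -0.93]
shift [ 35.35  -3.48 -22.09] turn [-2.1  -8.67  1.49]
```

The turn carried the TCP about 45 mm forward and 40 mm up, so I check before going on.

```bash
cat > v.py <<'E'
from h import *; import sys
np.set_printoptions(precision=4,suppress=True)
n=sys.argv[1]
for c in("top","side"):
    im=imaging.camera(c);p=P(c); save(im,c+n+".png")
    for d in imaging.cut_out(c,"casting")[:2]: print(c,round(d["confidence"],2),np.round(d["box"],1),fit(c,d["pixels"],(.64,-.09),[(.029,0,.026),(.018,.026,.032)],p))
a=cv2.imread(f"pics/top{n}.png")[110:290,260:390];b=cv2.imread(f"pics/side{n}.png")[100:235,210:380]
f=lambda i,s:cv2.resize(i,None,fx=s,fy=s,interpolation=cv2.INTER_CUBIC)
a,b=f(a,3),f(b,4); cv2.imwrite(f"pics/m{n}.png",f(np.hstack([a,b]),.74))
E
python3 v.py 5
```

```text
top 0.7 [329.6 189.8  23.9  22.1] [ 0.6365 -0.0916]
side 0.69 [281.4 184.3  23.2  26.4] [ 0.6226 -0.0908]
```

View pics/m5.png

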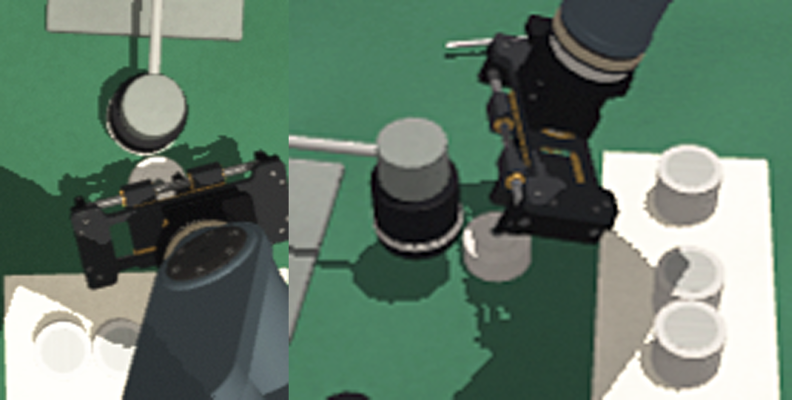

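The picture shows the casting untouched, still short of the head at side pixel (281,184), with the fingertips hovering above it. I back off, then lower.

```bash
python3 w.py 565 -112 57 18 22
```

```text
t 10.7 pos [616.48 -93.56  52.52] F [-0.2   0.1   0.19] w 23.7051029871708
yaw 15.518310254375933 xaxis [ 0.35  0.09 -0.93]
shift [-23.79  -4.01 -49.28] turn [-2.22 -0.92  1.13]
```

```bash
python3 -m inch '[[24,[-8,-1,-13],[0,0,0]],[24,[-6,-1,-13],[0,0,0]],[24,[-5,-1,-13],[0,0,0]],[24,[-4,-1,-11],[0,0,0]],[24,[0,0,0],[-1,-2,0.5]],[24,[0,0,0],[-1,-2,0.5]],[24,[0,0,0],[0,-2,0]],[24,[0,0,0],[0,-2,0]],[24,[0,0,0],[0,0,0]]]'
python3 w.py 567 -111 20 18 30
```

```text
time: 11.82
position: [0.6028, -0.0952, 0.0966]
tool_rot: [-0.08, 0.549, 0.109, 0.825]
ft_force: [0.0, -0.1, -0.5]
grip_width: 0.0243
t 11.825 pos [602.83 -95.25  96.64] F [ 0.03 -0.08 -0.46] w 24.305183404443735
yaw 15.517143744666527 xaxis [ 0.37  0.09 -0.92]
shift [ 55.89  -4.69 -65.27] turn [-1.93 -7.39  1.7 ]
```

```bash
python3 -c "
from h import *
print(get_obs()['q'])"
```

```text
[-0.46955663  0.61025744  1.85888756  0.62723034  0.44293876 -2.85397112]
```

Joint 6 is at its range limit and joint 5 is near singular, which explains the odd motion. I retreat up, untilt, then spin the tool half a turn (the same grasp) to free the wrist.

```bash
cat >> w.py <<'E'
print("q",o["q"])
open("log.txt","a").write(repr((list(o["q"]),list(o["position"]),list(o["tool_rot"])))+"\n")
E
python3 w.py 560 -110 150 18 0
python3 -m inch '[[24,[-30,0,0],[0,0,0]],[24,[-30,0,-5],[0,0,0]],[24,[0,0,0],[0,7,0]],[24,[0,0,0],[0,7,0]],[24,[0,0,0],[0,7,0]],[24,[0,0,0],[0,2,0]],[24,[0,0,0],[10,0,0]],[24,[0,0,0],[10,0,0]],[24,[0,0,0],[10,0,0]],[24,[0,0,0],[10,0,0]],[24,[0,0,0],[10,0,0]]]'
python3 w.py 560 -110 150 198 0
```

```text
t 11.825 pos [602.83 -95.25  96.64] F [ 0.03 -0.08 -0.46] w 24.305183404443735
yaw 15.517143744666527 xaxis [ 0.37  0.09 -0.92]
shift [-66.62  -3.38 -21.22] turn [-2.32 22.61  1.15]
q [-0.47  0.61  1.86  0.63  0.44 -2.85]
time: 13.2
position: [0.5714, -0.1002, 0.1482]
tool_rot: [0.212, 0.679, -0.227, 0.665]
ft_force: [0.1, -0.0, 0.3]
grip_width: 0.0241
t 13.2 pos [ 571.44 -100.17  148.24] F [ 0.14 -0.04  0.27] w 24.10800170732958
yaw -36.16759102450924 xaxis [-0.02 -0.02 -1.  ]
shift [ -1.32 -14.73  -3.45] turn [125.81   1.32   1.56]
q [-0.35  0.57  1.6  -0.03  0.99 -1.28]
```

```bash
python3 -m inch '[[24,[0,0,0],[10.5,0,0]],[24,[0,0,0],[10.5,0,0]],[24,[0,0,0],[10.5,0,0]],[24,[0,0,0],[10.5,0,0]],[24,[0,0,0],[10.5,0,0]],[24,[0,0,0],[10.5,0,0]],[24,[0,0,0],[10.5,0,0]],[24,[0,0,0],[10.5,0,0]],[24,[0,0,0],[10.5,0,0]],[24,[0,0,0],[10.5,0,0]],[24,[0,0,0],[10.5,0,0]],[24,[0,0,0],[10.5,0,0]]]'
python3 w.py 560 -110 100 198 0
python3 - <<'E'
from h import *
from scipy.optimize import least_squares
S=[eval(l,{"array":np.array,"np":np,'float64':float}) if 'np.' not in l else eval(l,{"np":np}) for l in open("log.txt")]
S.append(([.9515,.5284,1.4339,0,1.1813,-.1785],[.2662,.5647,.2216],[.1539,.6903,-.1552,.6897]))
Rz=lambda t:R.from_euler('z',t).as_matrix();Ry=lambda t:R.from_euler('y',t).as_matrix()
def fk(q,P):
    h,L1,L2,L3,e,f=P
    A=Rz(q[0]); p=np.array([0,0,h])+A@[e,0,0]
    A=A@Ry(q[1]); p=p+A@[0,0,L1]; A=A@Ry(q[2]); p=p+A@[f,0,L2]; A=A@Rz(q[3])@Ry(q[4]); p=p+A@[0,0,L3]
    return p,A@Rz(q[5])
r=least_squares(lambda P:np.concatenate([fk(q,P)[0]-p for q,p,_ in S]+[1e-3*(np.array(P)-[.3,.4,.4,.25,0,0])]),[.3,.4,.4,.25,0,0])
print(r.x,[np.round((fk(q,r.x)[0]-p)*1e3,1) for q,p,_ in S])
for q,p,t in S: print(np.round(fk(q,r.x)[1].T@R.from_quat(t).as_matrix(),2).tolist())
E
```

```text
time: 14.7
position: [0.5667, -0.0974, 0.1432]
tool_rot: [-0.688, -0.09, 0.714, -0.094]
ft_force: [0.6, -0.3, -0.1]
grip_width: 0.0238
t 14.7 pos [566.74 -97.42 143.24] F [ 0.61 -0.34 -0.15] w 23.77880055697404
yaw -165.11525894595076 xaxis [-0.04 -0.01 -1.  ]
shift [43.58 10.4   8.13] turn [-3.12  2.13  0.02]
q [-0.35  0.58  1.61 -0.03  0.99  0.97]
[ 0.02823401  1.53735475  0.54511826  0.57508433 -0.50750148  0.36434283] [array([ -6.3, -45.2,   7.3]), array([ -54.2, -104.8,   -9.6]), array([ -56.6, -103.7,  -12.1]), array([100.2, -50.7,  14.5])]
[[-0.0, -1.0, -0.0], [-0.0, 0.0, -1.0], [1.0, 0.0, -0.0]]
[[-0.0, -1.0, -0.0], [-0.0, 0.0, -1.0], [1.0, -0.0, -0.0]]
[[0.0, -1.0, -0.0], [-0.0, 0.0, -1.0], [1.0, 0.0, -0.0]]
[[0.0, -1.0, -0.0], [0.0, 0.0, -1.0], [1.0, 0.0, 0.0]]
```

```bash
cat > k.py <<'E'
from h import *
from scipy.optimize import least_squares
S=[eval(l,{"np":np}) for l in open("log.txt")]
S.append(([.9515,.5284,1.4339,0,1.1813,-.1785],[.2662,.5647,.2216],[.1539,.6903,-.1552,.6897]))
Rz=lambda t:R.from_euler('z',t).as_matrix();Ry=lambda t:R.from_euler('y',t).as_matrix()
W=np.array([[0,-1,0],[0,0,-1],[1,0,0.]])
P0=[.2,.42,.38,.25,0,0,.11]
def fk(q,P):
    h,L1,L2,L3,e,f,d=P
    A=Rz(q[0]); p=np.array([0,0,h])+A@[e,d,0]
    A=A@Ry(q[1]); p=p+A@[0,0,L1]; A=A@Ry(q[2]); p=p+A@[f,0,L2]; A=A@Rz(q[3])@Ry(q[4]); p=p+A@[0,0,L3]
    return p,A@Rz(q[5])@W
fitr=least_squares(lambda P:np.concatenate([fk(q,P)[0]-p for q,p,_ in S]+[1e-2*(np.array(P)-P0)]),P0); PP=fitr.x
lo=np.array([-3.08,-.75,.22,-1.43,0,-2.85]);hi=np.array([3.08,2.2,2.44,4.57,2.65,2.85])
D=np.array([[0,0,1],[0,1,0],[-1,0,0.]])
def tgt(yaw,pit,flip=1):
    T=R.from_euler('z',yaw,degrees=True).as_matrix()@R.from_euler('y',-pit,degrees=True).as_matrix()@D
    return T@np.diag([1,-1,-1]) if flip else T
def ik(p,T,q0):
    r=least_squares(lambda q:np.concatenate([(fk(q,PP)[0]-p)*10,(fk(q,PP)[1]-T).ravel()]),np.clip(q0,lo+.01,hi-.01),bounds=(lo,hi)); return r.x,r.cost
E
python3 - <<'E'
from k import *
np.set_printoptions(precision=2,suppress=True)
print(PP,np.abs(fitr.fun[:len(S)*3]).max())
for x,y in((.58,-.11),(.653,-.086)):
  for pit in(0,30,38,45):
    for q4,q5,q6 in((0,.6,1.),(3.14,.4,-2.1)):
        print(x,pit,*ik(np.array([x,y,.013]),tgt(18,pit),[-.35,.7,1.8,q4,q5,q6]))
E
```

```text
[0.31 0.54 0.39 0.3  0.02 0.11 0.11] 0.00026170881585704797
0.58 0 [-0.38  0.8   1.64 -0.    0.7   0.88] 5.652942729635375e-30
0.58 0 [-0.38  0.79  1.97  3.5   0.   -2.62] 0.15753463730418177
0.58 30 [-0.59  0.81  1.98  1.54  0.4  -0.8 ] 5.029077246080706e-26
0.58 30 [-0.59  0.81  1.98  1.54  0.4  -0.8 ] 2.228413564091607e-19
0.58 38 [-0.65  0.86  2.04  1.87  0.56 -1.2 ] 5.416871065582155e-31
0.58 38 [-0.65  0.86  2.04  1.87  0.56 -1.2 ] 2.158039753324325e-24
0.58 45 [-0.71  0.93  2.08  2.    0.73 -1.41] 7.798524988504937e-29
0.58 45 [-0.71  0.93  2.08  2.    0.73 -1.41] 1.68820318471864e-23
0.653 0 [-0.3   0.86  1.45  0.    0.83  0.96] 3.634742621666182e-30
0.653 0 [-0.3   0.83  1.85  2.07  0.   -1.11] 0.22453086428131652
0.653 30 [-0.47  0.83  1.82  1.29  0.38 -0.42] 3.706146883505582e-21
0.653 30 [-0.47  0.83  1.82  1.29  0.38 -0.42] 8.291487785996015e-21
0.653 38 [-0.52  0.87  1.89  1.76  0.48 -0.93] 1.2907847084797583e-23
0.653 38 [-0.52  0.87  1.89  1.76  0.48 -0.93] 6.353805006348684e-21
0.653 45 [-0.57  0.92  1.94  1.98  0.63 -1.2 ] 2.658405427714483e-22
0.653 45 [-0.57  0.92  1.94  1.98  0.63 -1.2 ] 2.2857716510826905e-19
```

The half-turned wrist reaches every tilt with margin. I tilt to about 42° here, high and clear.

```bash
python3 -m inch '[[24,[0,3,6],[-1.5,1,0]],[24,[0,3,6],[-1.5,1,0]],[24,[0,0,0],[0,5,0]],[24,[0,0,0],[0,5,0]],[24,[0,0,0],[0,5,0]],[24,[0,0,0],[0,5,0]],[24,[0,0,0],[0,5,0]],[24,[0,0,0],[0,5,0]],[24,[0,0,0],[0,5,0]],[24,[0,0,0],[0,5,0]],[24,[0,0,0],[0,2,0]]]'
sed -i 's/^print("shift"/if len(sys.argv)>6: T=T*R.from_euler("x",180,degrees=True)\nprint("shift"/' w.py
python3 w.py 566 -112 60 18 42 f
```

```text
time: 16.08
position: [0.5552, -0.1044, 0.1418]
tool_rot: [0.902, 0.144, -0.402, 0.063]
ft_force: [-0.7, -0.4, 0.2]
grip_width: 0.0243
t 16.075 pos [ 555.19 -104.41  141.84] F [-0.73 -0.37  0.22] w 24.271633020250547
yaw -161.9389985030659 xaxis [ 0.64  0.21 -0.74]
shift [66.09 10.68 48.89] turn [-0.01 -0.02  0.1 ]
q [-0.72  0.56  2.13  1.54  0.61 -0.86]
```

```bash
python3 -m inch '[[24,[0,0,0],[0,-4,0]],[24,[0,0,0],[0,-4,0]],[24,[22,4,15],[0,0,0]],[24,[22,3,15],[0,0,0]],[24,[22,3,15],[0,0,0]],[24,[0,0,0],[0,0,0]]]'
python3 w.py 569 -111 15 18 34 f
```

```text
time: 16.82
position: [0.5567, -0.1153, 0.0586]
tool_rot: [0.871, 0.138, -0.467, 0.073]
ft_force: [0.2, -0.6, 0.1]
grip_width: 0.0237
t 16.825 pos [ 556.66 -115.3    58.63] F [ 0.19 -0.57  0.12] w 23.71511118805712
yaw -162.07650846424664 xaxis [ 0.53  0.17 -0.83]
shift [43.56 -0.24 13.29] turn [-0.1   0.37  0.02]
q [-0.66  0.71  2.07  1.56  0.48 -0.88]
```

```bash
python3 -m inch '[[24,[15,0,5],[0,0,0]],[24,[15,0,5],[0,0,0]],[24,[10,0,3],[0,0,0]],[24,[3,0,0],[0,0,0]],[24,[0,0,0],[0,0,0]]]'
python3 w.py 612 -98 13 18 34 f; python3 v.py 6
```

```text
time: 17.45
position: [0.5712, -0.1111, 0.0191]
tool_rot: [0.872, 0.138, -0.464, 0.074]
ft_force: [0.1, -0.1, -0.2]
grip_width: 0.0239
t 17.45 pos [ 571.24 -111.11   19.11] F [ 0.08 -0.07 -0.15] w 23.93321197204377
yaw -162.0256473319028 xaxis [ 0.53  0.17 -0.83]
shift [ 28.96   0.1  -32.12] turn [ 0.03  0.09 -0.09]
q [-0.63  0.81  2.05  1.74  0.48 -1.05]
top 0.76 [330.9 193.1  31.9  27.4] [ 0.6235 -0.0941]
side 0.59 [281.7 181.5  24.   22.2] [ 0.6206 -0.095 ]
```

View pics/m6.png

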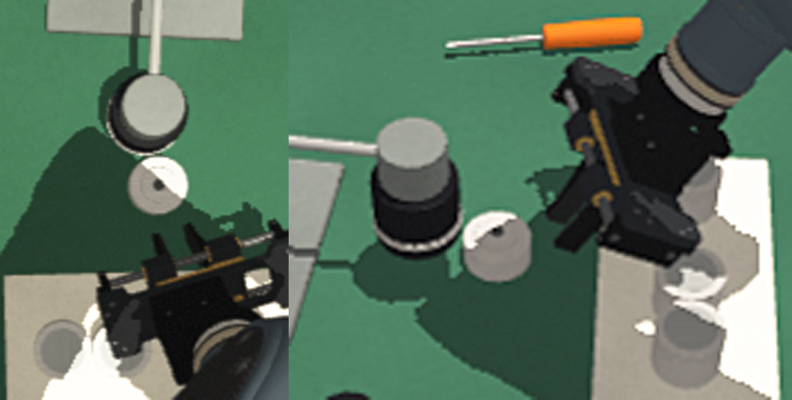

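The casting stands free at top pixel (331.2,193) and side pixel (280.4,178). The fingers are behind it and all three tins are in place. Next I refine the head position by matching silhouettes.

```bash
python3 - <<'E'
from h import *
from scipy.optimize import minimize
np.set_printoptions(precision=4,suppress=True)
print("dimple",ray("top",(331.2,192.9),.03)[:2],ray("side",(280.4,178.),.03)[:2])
for c,win in(("top",(slice(148,200),slice(290,370))),("side",(slice(120,215),slice(246,300)))):
    imaging.camera(c);p=P(c);m=imaging.cut_out(c,"stand")[0]["pixels"]
    M=cv2.resize(m.astype(np.uint8)*255,None,fx=4,fy=4,interpolation=cv2.INTER_LINEAR)>127
    def cost(x):
        r=np.zeros(M.shape,np.uint8)
        for part in([(.036,.048,.11)],[(.028,.11,.15)],[(.037,.055,.06)]): cv2.fillConvexPoly(r,np.int32(np.round((hull(c,x,part,p)+.5)*4*16)),1,shift=4)
        w=tuple(slice(s.start*4,s.stop*4) for s in win); a=r[w]>0;b=M[w]; return 1-(a&b).sum()/(a|b).sum()
    r=minimize(cost,[.6865,-.0755],method="Nelder-Mead",options=dict(initial_simplex=[[.68,-.07],[.69,-.075],[.685,-.082]])); print(c,r.x,r.fun)
E
```

```text
dimple [ 0.6235 -0.0947] [ 0.6214 -0.097 ]
top [ 0.6882 -0.0747] 0.030320257722190602
side [ 0.686 -0.075] 0.05191916624300963
```

```bash
python3 -m inch '[[24,[4.5,0,3],[0,0,0]],[24,[2.8,0,-4.1],[0,0,0]],[24,[2.8,0,-4.1],[0,0,0]],[24,[2.8,0,-4.1],[0,0,0]],[24,[2.8,0,-4.1],[0,0,0]],[24,[2.8,0,-4.1],[0,0,0]],[24,[2.8,0,-4.1],[0,0,0]],[24,[2.8,0,-4.1],[0,0,0]],[24,[0,0,0],[0,0,0]]]'
python3 w.py 655 -85.3 13 17.4 42 f;
cat > s.py <<'E'
from h import *
c="side"; im=imaging.camera(c); p=P(c); import sys; save(im,sys.argv[1])
for d in imaging.tip_of(c,"casting_center")[:1]: print(d["confidence"],d["pixel"],ray(c,d["pixel"],.016)[:2])
for d in imaging.cut_out(c,"casting")[:1]: print(d["confidence"],d["box"],fit(c,d["pixels"],(.65,-.09),[(.029,0,.026),(.018,.026,.032)],p))
E
python3 s.py s7.png
```

```text
time: 18.98
position: [0.6059, -0.0995, 0.0122]
tool_rot: [0.871, 0.137, -0.465, 0.074]
ft_force: [0.2, 0.5, 0.3]
grip_width: 0.024
t 18.975 pos [605.9  -99.54  12.22] F [0.19 0.49 0.29] w 23.960965162715482
yaw -162.0433485512338 xaxis [ 0.53  0.17 -0.83]
shift [ 27.79   1.59 -42.89] turn [0.47 8.19 0.3 ]
q [-0.57  0.82  1.97  1.7   0.45 -0.93]
0.7 [274.7, 184.2] [ 0.63475181 -0.08690954]
0.74 [274.6, 185.5, 27.5, 25.0] [ 0.63432372 -0.0880367 ]
```

```bash
python3 -m inch '[[24,[0,0,0],[0.3,4,0]],[24,[0,0,0],[0.2,4,0]],[24,[3.3,0.2,-3.7],[0,0,0]],[24,[3.3,0.2,-3.7],[0,0,0]],[24,[3.3,0.2,-3.7],[0,0,0]],[24,[3.3,0.2,-3.7],[0,0,0]],[24,[3.3,0.2,-3.7],[0,0,0]],[24,[3.3,0.2,-3.7],[0,0,0]],[24,[3.3,0.2,-3.7],[0,0,0]],[24,[0,0,0],[0,0,0]]]'
python3 w.py 655 -85.3 13 17.4 42 f;python3 s.py s8.png
```

```text
time: 20.38
position: [0.6437, -0.0898, 0.0141]
tool_rot: [0.903, 0.14, -0.401, 0.062]
ft_force: [-0.5, -0.3, 0.0]
grip_width: 0.0238
t 20.375 pos [643.67 -89.78  14.14] F [-0.5  -0.33  0.01] w 23.82513176853967
yaw -162.33814285575875 xaxis [ 0.64  0.2  -0.74]
shift [ 8.98 -0.83 -8.26] turn [ 0.18 -0.06  0.19]
q [-0.56  0.88  1.96  1.93  0.58 -1.14]
0.54 [261.0, 184.6] [ 0.66879541 -0.08147486]
0.7 [260.9, 188.7, 27.9, 18.8] [ 0.66460928 -0.06715972]
```

```bash
cat > z.py <<'E'
from h import *; import sys
n=sys.argv[1]; xs=eval(sys.argv[2]); out=[]
for c,(u,v,w,h) in(("top",(300,140,60,75)),("side",(235,130,60,75))):
    im=imaging.camera(c);p=P(c); o=cv2.resize(im[v:v+h,u:u+w],None,fx=6,fy=6,interpolation=cv2.INTER_CUBIC)
    for x,col in zip(xs,((255,0,0),(255,255,0))):
        cv2.polylines(o,[np.int32((hull(c,x,[(.029,0,.026)],p)-[u,v]+.5)*6)],True,col,1)
    out.append(o)
save(np.hstack(out),n)
E
python3 z.py m9.png "[(.6757,-.0798),(.687,-.0753)]"
```

```text
(no output)
```

View pics/m9.png

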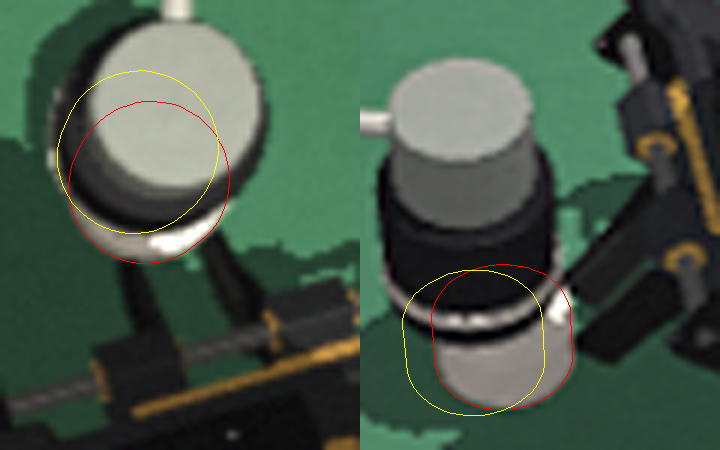

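The red outline (finger kinematics) matches the casting in both views, so about 12.5 mm is left to go (yellow is the target).

```bash
python3 -m inch '[[24,[2.6,-0.3,-2.7],[0,0,0]],[24,[2.6,-0.3,-2.7],[0,0,0]],[24,[2.2,-0.2,-2.2],[0,0,0]],[24,[0,0,0],[0,0,0]]]'
python3 w.py 655 -85.3 13 17.4 42 f; python3 z.py m10.png "[(.687,-.0753)]"
```

```text
time: 21.12
position: [0.6527, -0.0861, 0.0132]
tool_rot: [0.903, 0.14, -0.403, 0.062]
ft_force: [-0.7, -0.6, 0.7]
grip_width: 0.0239
t 21.125 pos [652.73 -86.08  13.24] F [-0.66 -0.59  0.72] w 23.943228826795377
yaw -162.44082801830433 xaxis [ 0.64  0.2  -0.74]
shift [ 1.79 -0.06 -1.63] turn [0.06 0.07 0.17]
q [-0.54  0.88  1.94  1.92  0.57 -1.11]
```

View pics/m10.png

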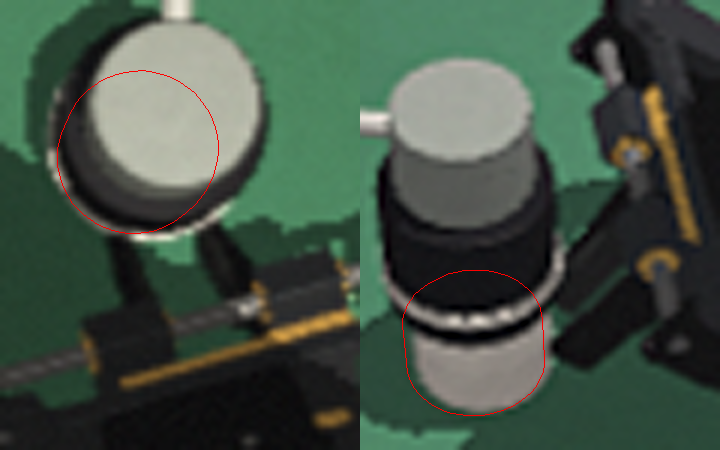

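About 2 mm short in the side view. The last nudge, then retreat.

```bash
python3 -m inch '[[24,[1.7,0,-1.5],[0,0,0]],[24,[0,0,0],[0,0,0]],[24,[0,0,0],[0,0,0]]]'
python3 w.py 655 -85.3 13 17.4 42 f
python3 -m inch '[[24,[-2,0,2.2],[0,0,0]],[24,[-4,0,4.5],[0,0,0]],[24,[-6,0,7],[0,0,0]],[24,[-8,0,9],[0,0,0]],[24,[-20,0,5],[0,0,0]],[24,[-30,0,0],[0,0,0]],[24,[-40,0,0],[0,0,0]],[24,[-40,0,0],[0,0,0]],[24,[-30,0,0],[0,0,0]],[24,[0,0,0],[0,0,0]],[24,[0,0,0],[0,0,0]]]'
python3 - <<'E'
from h import *
np.set_printoptions(precision=4,suppress=True)
Z={"casting_center":.016,"tin_a_center":.022,"jar":0,"driver":0}
for c in("top","side"):
    imaging.camera(c)
    for n,z in Z.items():
        for d in imaging.tip_of(c,n)[:3]: print(c,n,round(d["confidence"],2),ray(c,d["pixel"],z)[:2])
E
python3 z.py m11.png "[(.687,-.0753)]"
python3 - <<'E'
from h import *
a=cv2.imread("pics/m11.png")[:,360:]
for c,n,(u,v,w,h) in(("side","s11",(210,90,190,150)),):
    im=imaging.camera(c); save(cv2.resize(im[v:v+h,u:u+w],(427,337)),n+".png")
b=cv2.imread("pics/s11.png"); a=a[:450]; b=np.vstack([b,np.zeros((450-337,427,3),np.uint8)]); cv2.imwrite("pics/f.png",np.hstack([a,b])[:, :790])
E
```

```text
time: 21.6
position: [0.6548, -0.0854, 0.013]
tool_rot: [0.903, 0.14, -0.403, 0.061]
ft_force: [-1.3, -1.0, 0.2]
grip_width: 0.024
t 21.6 pos [654.79 -85.44  13.01] F [-1.35 -0.98  0.24] w 23.989824517396784
yaw -162.4599735612141 xaxis [ 0.64  0.2  -0.74]
shift [ 0.17 -0.07 -0.18] turn [0.03 0.07 0.17]
q [-0.54  0.88  1.94  1.92  0.56 -1.1 ]
time: 22.98
position: [0.5111, -0.1301, 0.1336]
tool_rot: [0.903, 0.138, -0.403, 0.06]
ft_force: [-0.3, -0.4, 0.1]
grip_width: 0.0238
top jar 0.76 [0.6951 0.1398]
top driver 0.58 [ 0.6086 -0.3642]
side casting_center 0.73 [ 0.6846 -0.0766]
side tin_a_center 0.72 [ 0.4633 -0.0047]
side jar 0.95 [0.6953 0.1355]
side driver 0.7 [ 0.6104 -0.3648]
```

View pics/f.png

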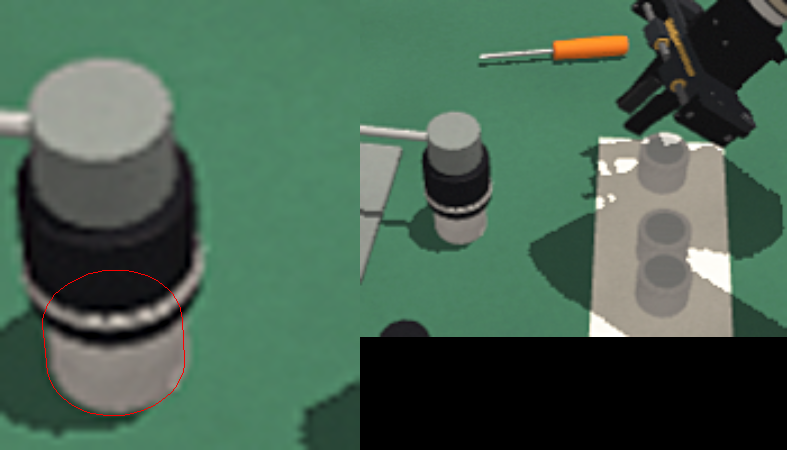

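The casting fills the target outline under the head. The tins and screwdriver look untouched, and the jar's detections hardly changed. Handing in.

```bash
python3 -c "
from rig import robot
print(robot.hand_in())"
```

```text
the job is handed in; nothing more can be done
None
```

I pushed the casting straight out of the row, slid it flat across the bench and left it under the inspection head. Then I backed the fingers off and handed the job in. No verdict was given. The arm's clock stood at about 23 s at the end, out of the 67 s allowed.

**What my last checks showed**
- **Casting:** the side-view detection puts it at (0.685, -0.077). The finger position at the last push gives about (0.687, -0.075). I measured the head spot at (0.687, -0.075), so it is within about 3 mm of centre, and the calibration itself is only good to about 2 mm. In the side picture the casting matches the target outline.
- **Tins, jar and screwdriver:** nothing looks moved in the final picture. Detected positions agree with the earlier ones to within a few millimetres. The jar's top-view reading differs by 10 mm in x and its side reading by 4 mm; I took this as detector noise.
- **Forces:** wrist readings stayed at about 3 N in every reading I took.

**What failed or disagreed**
- **Wrist limit:** the first attempt to tilt the tool ran joint 6 to its range limit. The fingers swung up and forward over the casting without moving it. The last joint then read -2.854 against its limit of -2.85, so it may count as just past range. I backed off, turned the tool half round and carried on.
- **Top camera:** it did not find the casting or the tins in the final look, so the final check of those rests on the side camera. The casting was under the head, but I don't know why the tins were missed.

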